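# Put the thread plug gauges back in their tray

## Task

Gather the three single-ended thread plug gauges (bare black handle standing on a round steel disc) into the red tray, each standing upright on the floor of the round pocket of its own size: smallest disc in the smallest pocket, middle in the middle, largest in the largest. Set them down without dropping them or knocking them over, and leave the two look-alikes, the double-ended gauge with a steel disc at its top and the one on a square foot, standing where they are.

Things in the scene. Friction and masses are not known exactly. Their poses are not given: they have to be found in the camera images.
- gauge_small: Single-ended thread plug gauge (smallest), loose, standing upright: a round threaded steel disc 28 mm across and 18 mm thick at the foot, and above it a plain round black handle 18 mm in diameter (with a white sleeve low down and a bare black top), 96 mm tall in all; about 120 g. Origin at the centre of the underside, z up along the handle.
- gauge_medium: Single-ended thread plug gauge (middle-sized), loose, standing upright: a round threaded steel disc 40 mm across and 18 mm thick at the foot, and above it a plain round black handle 22 mm in diameter (with a white sleeve low down and a bare black top), 108 mm tall in all; about 220 g. Origin at the centre of the underside, z up along the handle.
- gauge_large: Single-ended thread plug gauge (largest), loose, standing upright: a round threaded steel disc 52 mm across and 18 mm thick at the foot, and above it a plain round black handle 26 mm in diameter (with a white sleeve low down and a bare black top), 120 mm tall in all; about 350 g. Origin at the centre of the underside, z up along the handle.
- gauge_double: Look-alike, stays where it is: double-ended gauge, loose, standing upright: threaded steel disc 40 mm across at the foot, 22 mm black handle, and a second steel disc 28 mm across and 16 mm thick at the top; 110 mm tall. Origin at the centre of the underside, z up.
- gauge_square: Look-alike, stays where it is: setting master, loose, standing upright: a square steel foot 40 x 40 x 18 mm with a 22 mm round black handle above, 108 mm tall. Origin at the centre of the underside, z up.
- tray: Fixed red open tray, 280 mm (its x) by 100 mm (its y), rim 28 mm high, walls and floor 5 mm thick; it holds the three wooden pocket blocks in a row along its x, in any order, 87 mm apart. Origin at the centre of its underside, on the table.
- pocket_small: Fixed square wooden block in the tray, 82 x 82 x 20 mm, with a round pocket in its top (smallest of the three): 46 mm across, 12 mm deep, centred. Origin at the centre of the block's underside (5 mm above the table), z up; the pocket's floor is 8 mm and its mouth 20 mm above the origin.
- pocket_medium: Fixed square wooden block in the tray, 82 x 82 x 20 mm, with a round pocket in its top (middle-sized of the three): 58 mm across, 12 mm deep, centred. Origin at the centre of the block's underside (5 mm above the table), z up; the pocket's floor is 8 mm and its mouth 20 mm above the origin.
- pocket_large: Fixed square wooden block in the tray, 82 x 82 x 20 mm, with a round pocket in its top (largest of the three): 70 mm across, 12 mm deep, centred. Origin at the centre of the block's underside (5 mm above the table), z up; the pocket's floor is 8 mm and its mouth 20 mm above the origin.

How it is judged:
By the outcome, as a careful person would: the job done as asked, in the order asked, and still so for the second after the job is handed in, with the robot touching nothing.
It also fails if it takes over 91 s, if anything falls off the work surface, if the arm or the gripper's body presses on something with over 40 N, if the wrist force passes 120 N, or if a joint passes its speed limit or range.

## Robot

A 7-joint arm with a two-finger parallel gripper is mounted at the origin on the work surface. World frame = base frame: x ahead of the robot, y to its left, z up, the work surface at z = 0. Lengths are in m, angles in rad, forces in N, time in s.
With the tool pointing down it reaches from about 0.425 to 0.95 m from the base axis. Payload 4.7 kg.
Tool frame: the origin (TCP) lies midway between the tips of the shut fingers; the grasp point (between the pads) lies 19 mm behind it; z points along the fingers, y is the line along which they close (so a half turn about z gives the same grasp; the last joint's range is limited). The gripper opens to 87 mm and grips with 3 to 60 N. Pads are 19 mm wide; open, the fingers measure 117 mm over their backs; the gripper's body (75 mm by 190 mm) begins 51 mm behind the grasp point.
Start: joints at [-1.296, 0.469, -0.049, 1.532, 0.024, 1.141, -0.082], TCP at [0.202, 0.644, 0.223] pointing down, gripper open.
Joint ranges: [-2.59, 2.59], [-0.33, 1.99], [-1.39, 1.29], [0.1, 2.45], [-1.04, 4.18], [0.21, 1.99], [-2.66, 2.66]. Speed limits (rad/s): [2.57, 2.57, 3.14, 3.14, 3.14, 3.14, 3.14].

## Interface

Orientations are given as a unit quaternion [x, y, z, w].
In Python, from bench import ctrl, gripper_to, solve_ik, readout, eyes, order gives the robot as it stands. Calls block until the motion is done:
- ctrl.move_to(position, orientation): joint-space move of the TCP to a pose.
- ctrl.move_straight(position, attitude=None, max_speed=0.15): straight line of the TCP; attitude=None keeps the orientation; max_speed is the mean speed in m/s.
- ctrl.move_joints(angles): joint-space move.
- gripper_to(opening): finger opening in m; the grip force is fixed at half the most; returns when the fingers have stopped.
- ctrl.pause(seconds).
- solve_ik(position, orientation): joint angles nearest the present ones, or None.
- readout.sense(): the state.
- eyes.camera(name): name is "scene" or "top"; returns (picture, depth): 400x640x3 uint8, red, green, blue; 400x640 float32, m along the optical axis (not along the pixel's ray), 0 where there is no reading.
- eyes.get_calibration(name): a dict with "camera_matrix" (3x3 intrinsics, pixels), "dist" ([k1, k2, p1, p2, k3] as OpenCV has them; the pictures are not rectified), "rvec" (rotation vector, rad) and "tvec" (3), from world to camera coordinates, as OpenCV has them. Camera axes: x right, y down, z forward; pixel columns grow to the right and rows downward; lengths in m; the calibration is good to about 2 mm. A picture is of the moment at which its call begins. get_calibration takes no time and is no camera call.
A pose or a line that the arm cannot do raises ctrl.PlanningError and nothing moves.
- order.sign_off(): hands the job in; it is judged then, once.
The state is a dict: "time_s": time; "qpos": joint angles; "qvel": joint speeds; "joint_efforts": joint torques, N m; "tool_pos": TCP position; "orientation": TCP orientation; "wrist_force": force on the tool from outside, world axes, zero at the start; "wrist_torque": the same for the moment, N m; "gripper_width": finger opening in m; "grip_force": force on a finger pad.
Only numpy, scipy, OpenCV 4.12 (cv2) and the standard library are available. Lean on these libraries where they do the work, as an engineer would, in place of code of your own. Each camera call takes 0.05 s, during which the arm holds its last target. There are 200 camera calls.

## Working session

There is one attempt and no reset: what is moved stays moved. The work goes in short steps, each a Python script; the robot and the scene stay as the last script left them, time stands still between calls to the robot, and variables do not carry over. Pictures are saved under pics/ and viewed, at most 14 in all, crops included, and the job is handed in when it is done.

```bash
ls; mkdir -p pics
python3 - <<'E'
from bench import *
import cv2, numpy as np
s=readout.sense(); print(s["time_s"],s["tool_pos"],s["orientation"],s["gripper_width"])
for n in("scene","top"):
    p,d=eyes.camera(n); cv2.imwrite(f"pics/{n}0.png",p[:,:,::-1]); np.savez(f"{n}0.npz",p=p,d=d)
    c=eyes.get_calibration(n); R=cv2.Rodrigues(np.array(c["rvec"],float))[0]; print(n,c["camera_matrix"],c["dist"],-R.T@np.array(c["tvec"]).ravel(),R[2])
E
```

```text
pics
0.0 [0.20174106 0.64351265 0.22149654] [ 1.51294527e-01  9.88488233e-01 -9.83214792e-04 -1.09487269e-04] 0.08682433314300865
scene [[466.61037489   0.         318.37055542]
 [  0.         466.61037489 201.81437084]
 [  0.           0.           1.        ]] [0.0429782 0.        0.        0.        0.       ] [ 1.09364914 -0.19794527  0.73188674] [-0.61032387  0.28930863 -0.73743155]
top [[397.5261967    0.         318.79648562]
 [  0.         397.5261967  199.27120367]
 [  0.           0.           1.        ]] [-0.042612  0.        0.        0.        0.      ] [0.46718667 0.04103031 0.87692381] [ 0.10155372  0.00970939 -0.99478267]
```

View pics/scene0.png

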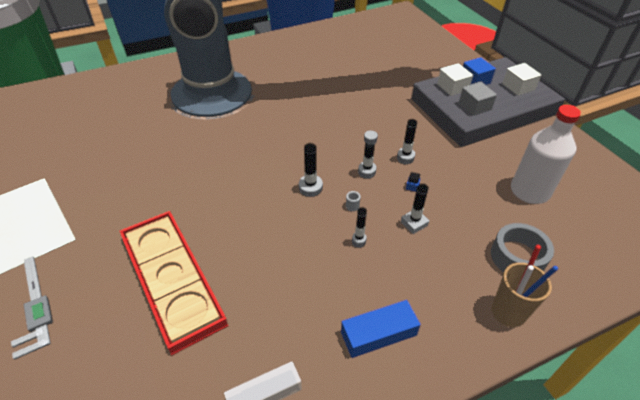

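View pics/top0.png

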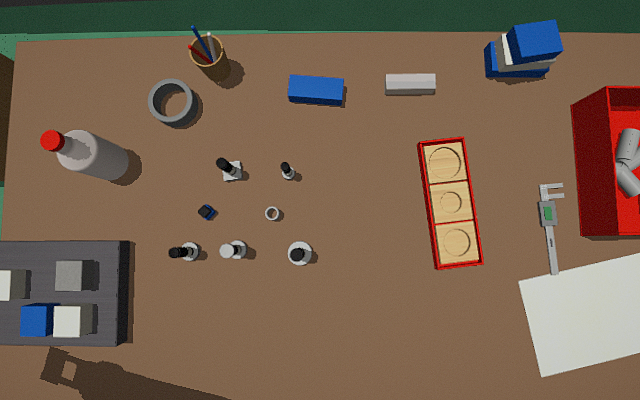

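The scene view shows the large gauge at about (311,168), medium (409,140), small (361,225), double (369,150) and square (417,205). In the top view these are large (300,254), medium (185,252), small (287,170), double (232,250) and square (230,168). The tray pockets in the top view are large (445,162), small (451,202) and medium (457,242). Next I'll turn these into positions.

```bash
cat > h.py <<'E'
from bench import *
import cv2, numpy as np
def cal(n):
    c=eyes.get_calibration(n); R=cv2.Rodrigues(np.array(c["rvec"],float))[0]
    return np.array(c["camera_matrix"]),np.array(c["dist"]),R,np.array(c["tvec"],float).ravel()
def rays(n,uv):
    K,D,R,t=cal(n); q=cv2.undistortPoints(np.asarray(uv,float).reshape(-1,1,2),K,D)[:,0]
    return np.c_[q,np.ones(len(q))]@R, -R.T@t
def on_plane(n,uv,z):
    r,o=rays(n,uv); return o+r*((z-o[2])/r[:,2:])
def cloud(n,d):
    v,u=np.mgrid[:400,:640]; r,o=rays(n,np.c_[u.ravel(),v.ravel()])
    P=o+r*d.reshape(-1,1); P[d.ravel()<=0]=np.nan; return P.reshape(400,640,3)
E
cat > m.py <<'E'
from h import *
seeds=dict(large=(300,254,311,168),medium=(185,252,409,140),small=(287,170,361,225),double=(232,250,369,150),square=(230,168,417,205))
def gauges(P,n):
    m=((P[:,:,2]>0.012)&(P[:,:,2]<.14)).astype(np.uint8); k,l,st,c=cv2.connectedComponentsWithStats(m)
    for i in range(1,k):
        if 15<st[i,4]<1500:
            Q=P[l==i]; z=np.percentile(Q[:,2],97); T=Q[Q[:,2]>z-.005]; B=Q[Q[:,2]<.03]
            print(n,c[i].round(),st[i,4],"top z %.3f"%z,"xy",(T[:,:2].mean(0)).round(4),"ext",np.ptp(T[:,:2],axis=0).round(3),"foot ext",np.ptp(B[:,:2],axis=0).round(3) if len(B) else 0)
if __name__=="__main__":
    for n in("top","scene"):
        f=np.load(f"{n}0.npz"); p,d=f["p"],f["d"]; P=cloud(n,d); gauges(P,n)
        print(n,"table z",np.nanmedian(P[200:300,330:400,2]) if n=="top" else np.nanmedian(P[250:300,250:300,2]))
        h=cv2.cvtColor(p,cv2.COLOR_RGB2HSV); red=((h[:,:,1]>180)&((h[:,:,0]<6)|(h[:,:,0]>174))&(h[:,:,2]>80)).astype(np.uint8)
        red[:, :110]=0; red[:100]=0
        if n=="top": red[:,540:]=0
        cs=cv2.findContours(red,cv2.RETR_EXTERNAL,cv2.CHAIN_APPROX_NONE)[0]; c=max(cs,key=cv2.contourArea)
        w=on_plane(n,c[:,0],.028)[:,:2]; r=cv2.minAreaRect((w*1000).astype(np.float32)); print(n,"tray",r)
    p=np.load("top0.npz")["p"]; cv2.imwrite("pics/traycrop.png",cv2.resize(p[130:275,405:495,::-1],None,fx=4,fy=4))
E
python3 m.py
```

```text
top [210.  57.] 1283 top z 0.130 xy [0.8614 0.28  ] ext [0.039 0.036] foot ext [0.06  0.058]
top [315.  89.] 1434 top z 0.043 xy [0.7999 0.0553] ext [0.059 0.123] foot ext [0.012 0.119]
top [409.  83.] 917 top z 0.038 xy [ 0.8127 -0.1541] ext [0.035 0.108] foot ext [0.035 0.108]
top [171. 101.] 1215 top z 0.048 xy [0.7743 0.3737] ext [0.099 0.099] foot ext [0.088 0.089]
top [229. 169.] 398 top z 0.109 xy [0.6204 0.2403] ext [0.02  0.022] foot ext [0.043 0.04 ]
top [287. 171.] 176 top z 0.098 xy [0.6144 0.1172] ext [0.017 0.016] foot ext [0.026 0.026]
top [548. 213.] 274 top z 0.015 xy [ 0.5204 -0.4536] ext [0.055 0.039] foot ext [0.055 0.039]
top [206. 212.] 164 top z 0.038 xy [0.5296 0.2944] ext [0.026 0.026] foot ext [0.033 0.02 ]
top [272. 213.] 96 top z 0.034 xy [0.5249 0.1515] ext [0.026 0.028] foot ext [0.026 0.026]
top [233. 250.] 375 top z 0.112 xy [0.4475 0.2268] ext [0.027 0.027] foot ext [0.037 0.031]
top [299. 253.] 471 top z 0.121 xy [0.4393 0.0928] ext [0.024 0.023] foot ext [0.051 0.052]
top [184. 251.] 391 top z 0.110 xy [0.446  0.3319] ext [0.019 0.021] foot ext [0.0
[... 265 characters left out ...]
.] 532 top z 0.109 xy [0.4525 0.2254] ext [0.028 0.028] foot ext [0.04  0.039]
scene [310. 170.] 748 top z 0.119 xy [0.4444 0.0902] ext [0.026 0.025] foot ext [0.05  0.051]
scene [416. 202.] 811 top z 0.107 xy [0.6245 0.2388] ext [0.022 0.023] foot ext [0.125 0.096]
scene [353. 199.] 193 top z 0.032 xy [0.5287 0.149 ] ext [0.03  0.029] foot ext [0.03  0.029]
scene [360. 226.] 378 top z 0.096 xy [0.6188 0.115 ] ext [0.018 0.017] foot ext [0.025 0.028]
scene [ 36. 309.] 38 top z 0.014 xy [ 0.5195 -0.4561] ext [0.034 0.011] foot ext [0.034 0.011]
scene table z -0.0011488546189330484
scene tray ((557.4166259765625, -235.93161010742188), (290.13446044921875, 99.05694580078125), 6.173275470733643)
```

View pics/traycrop.png

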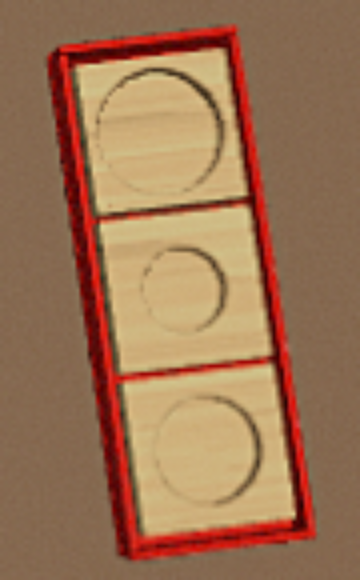

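The crop confirms the pocket order along +x to −x as large, small, medium. Now I'll locate the wood blocks in both views.

Run:
```python
from h import *
for n in("top","scene"):
    p=np.load(f"{n}0.npz")["p"]; h=cv2.cvtColor(p,cv2.COLOR_RGB2HSV)
    m=((h[:,:,0]>12)&(h[:,:,0]<30)&(h[:,:,1]>60)&(h[:,:,2]>150)).astype(np.uint8)
    for c in cv2.findContours(m,cv2.RETR_EXTERNAL,cv2.CHAIN_APPROX_NONE)[0]:
        if cv2.contourArea(c)>400: 
            r=cv2.minAreaRect((on_plane(n,c[:,0],.025)[:,:2]*1000).astype(np.float32)); print(n,c.mean((0,1)).round(),np.round(r[0],1),np.round(r[1],1),r[2])
```

```text
top [457. 242.] [ 459.2 -244.5] [81.8 82.7] 6.205368518829346
top [451. 202.] [ 545.7 -235.3] [82.4 82.8] 6.326968669891357
top [445. 162.] [ 632.5 -226. ] [82.  82.8] 6.232872009277344
scene [165. 362.] [ 704.7 -279.8] [90.2 53.2] 13.440376281738281
scene [ 13. 296.] [ 481.7 -481.8] [ 43.1 114.2] 89.59894561767578
scene [170. 278.] [ 549.3 -236. ] [258.  83.] 6.228726387023926
scene [212. 296.] [ 596.  -188.2] [528.2 643.7] 87.72968292236328
scene [609. 100.] [503.5 896.9] [ 33.6 228.4] 0.1884259283542633
scene [83. 24.] [-517.7 -278.1] [155.7 221.1] 89.81498718261719
```

```bash
cat > pp.py <<'E'
from h import *
Q=[0,1,0,0]
G=dict(small=((.6166,.1161),.058,.018),medium=((.4477,.3305),.065,.022),large=((.4419,.0915),.076,.026))
T=dict(small=(.5475,-.2357),medium=(.461,-.2452),large=(.634,-.2263))
def rep(s):
    r=readout.sense(); print(s,"t%.1f"%r["time_s"],r["tool_pos"].round(4) if hasattr(r["tool_pos"],"round") else r["tool_pos"],"w%.4f g%.1f"%(r["gripper_width"],r["grip_force"]),np.round(r["wrist_force"],1)); return r
def pick(n):
    (x,y),g,d=G[n]; z=g-.019
    ctrl.move_to([x,y,.23],Q); ctrl.move_straight([x,y,z],max_speed=.15); rep("down")
    gripper_to(d+.010); rep("near"); gripper_to(d-.008); rep("grip")
    ctrl.move_straight([x,y,z+.16],max_speed=.15); ctrl.pause(.2); rep("lift")
def look(tag):
    for n in("scene","top"):
        p,d=eyes.camera(n); cv2.imwrite(f"pics/{n}_{tag}.png",p[:,:,::-1]); np.savez(f"{n}_{tag}.npz",p=p,d=d)
def place(n,dx=0,dy=0):
    x,y=T[n]; x+=dx; y+=dy; z=G[n][1]-.019+.013
    ctrl.move_to([x,y,z+.147],Q); ctrl.move_straight([x,y,z+.012],max_speed=.12); ctrl.pause(.2)
    f0=rep("above")["wrist_force"][2]
    for k in range(10,-4,-1):
        ctrl.move_straight([x,y,z+k*.001],max_speed=.02)
        if readout.sense()["wrist_force"][2]-f0>2: break
    rep(f"contact k={k}"); gripper_to(G[n][2]+.012); gripper_to(.06); rep("open")
    ctrl.move_straight([x,y,z+.14],max_speed=.15); rep("up")
E
python3 - <<'E'
from pp import *
pick("small"); look("s1")
E
```

```text
down t3.9 [0.6174 0.1162 0.0399] w0.0868 g0.0 [ 0.2 -0.9  0.1]
near t5.1 [0.6166 0.1161 0.039 ] w0.0279 g0.0 [-0.4 -1.   0.8]
grip t5.5 [0.6165 0.1161 0.0389] w0.0174 g30.0 [ 0.4  1.  -0.4]
lift t6.9 [0.6162 0.116  0.1981] w0.0172 g30.0 [ 0.5 -0.5 -1.4]
```

View pics/scene_s1.png

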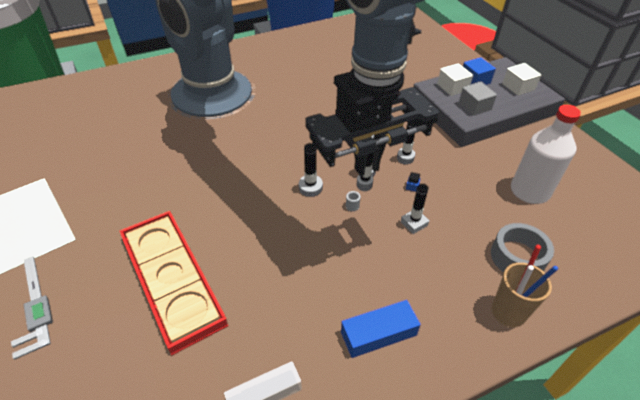

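The small gauge is lifted, with its foot at about (366,182) and hanging plumb. The others are undisturbed.

Run:
```python
from pp import *
place("small"); look("s2")
p=np.load("scene_s2.npz")["p"]; q=np.load("top_s2.npz")["p"]
a=cv2.resize(p[150:350,90:290],(400,400)); b=cv2.resize(q[100:280,380:560],(400,400)); cv2.imwrite("pics/s2c.png",np.hstack([a,b])[:,:,::-1])
```

```text
above t9.8 [ 0.5479 -0.2358  0.0646] w0.0176 g30.0 [-0.6 -1.2 -1.8]
contact k=-1 t12.8 [ 0.5476 -0.2357  0.0519] w0.0172 g30.0 [-1.6  1.9  5.5]
open t14.2 [ 0.5475 -0.2357  0.051 ] w0.0597 g0.0 [-0.7  0.2 -0.1]
up t15.3 [ 0.5469 -0.2353  0.191 ] w0.0599 g0.0 [-1.1  0.5 -0. ]
```

View pics/s2c.png

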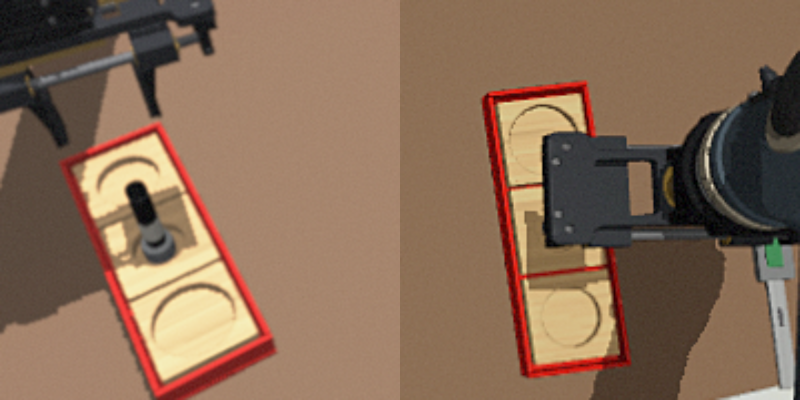

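The small gauge stands upright in the smallest pocket, at about (155,245) in the left crop. Contact came at the expected height. Next, the medium gauge.

Run:
```python
from pp import *
pick("medium")
if .018<readout.sense()["gripper_width"]<.025:
    place("medium"); look("m2")
    p=np.load("scene_m2.npz")["p"]; cv2.imwrite("pics/m2c.png",cv2.resize(p[90:350,90:450],None,fx=2,fy=2)[:,:,::-1])
```

```text
down t18.8 [0.4483 0.3309 0.0468] w0.0602 g0.0 [0.1 0.3 0.9]
near t19.6 [0.4477 0.3305 0.046 ] w0.0322 g0.0 [ 1.5 -0.1  0.3]
grip t20.0 [0.4476 0.3306 0.0459] w0.0214 g30.0 [-0.4  0.3 -1.2]
lift t21.4 [0.4474 0.3302 0.2052] w0.0214 g30.0 [-0.2  0.4 -2.1]
above t24.9 [ 0.4614 -0.2453  0.0716] w0.0212 g30.0 [-0.2 -0.3 -2.6]
contact k=-1 t27.9 [ 0.461  -0.2453  0.0589] w0.0214 g30.0 [-1.8  1.2  7.3]
open t29.2 [ 0.461  -0.2452  0.058 ] w0.0599 g0.0 [-0.3  0.7  0.2]
up t30.3 [ 0.4604 -0.2448  0.1982] w0.0600 g0.0 [-0.4 -0.  -0.4]
```

View pics/m2c.png

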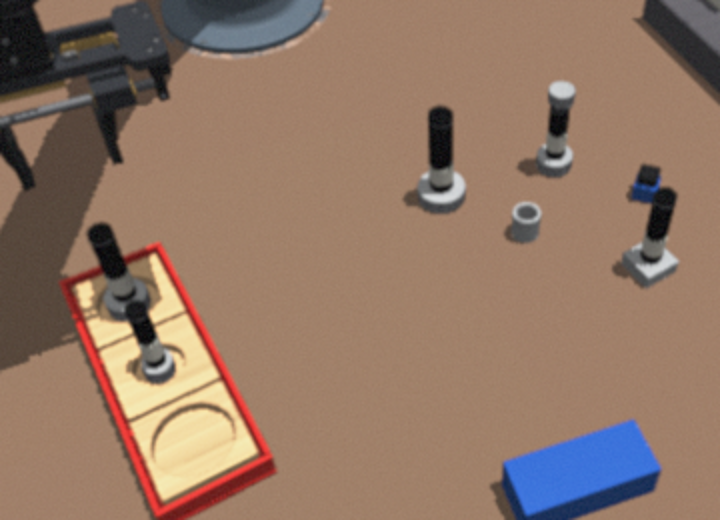

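The medium gauge is upright in its pocket at (125,295) in the crop, and the small one at (158,363). The large gauge at (441,188) and both look-alikes still stand. Next, the large gauge.

Run:
```python
from pp import *
pick("large")
if .022<readout.sense()["gripper_width"]<.029:
    place("large")
    ctrl.move_to([.55,.12,.30],Q); look("l2")
    import m
    for n in("top","scene"): m.gauges(cloud(n,np.load(f"{n}_l2.npz")["d"]),n)
    P=cloud("scene",np.load("scene_l2.npz")["d"])
    for k,(x,y) in T.items():
        S=P[(np.hypot(P[:,:,0]-x,P[:,:,1]-y)<.03)&(P[:,:,2]>.04)]; z=np.nanmax(S[:,2])
        print(k,"top",z.round(4),S[S[:,2]>z-.006].mean(0).round(4),"low",S[S[:,2]<.055].mean(0).round(4))
    p=np.load("scene_l2.npz")["p"]; q=np.load("top_l2.npz")["p"]
    a=cv2.resize(p[180:350,100:270],(400,400)); b=cv2.resize(q[120:290,370:540],(400,400)); cv2.imwrite("pics/l2c.png",np.hstack([a,b])[:,:,::-1])
```

```text
down t33.0 [0.4425 0.0915 0.0576] w0.0599 g0.0 [ 0.3 -0.4 -0.4]
near t33.8 [0.4419 0.0915 0.057 ] w0.0358 g0.0 [ 0.2 -0.8  0.1]
grip t34.1 [0.4418 0.0916 0.0569] w0.0255 g30.0 [ 0.2  1.4 -1.3]
lift t35.5 [0.4415 0.0913 0.2163] w0.0250 g30.0 [-0.1  0.5 -3. ]
above t38.4 [ 0.6344 -0.2264  0.0827] w0.0252 g30.0 [ 0.5 -0.1 -3.3]
contact k=-1 t41.4 [ 0.6342 -0.2264  0.07  ] w0.0253 g30.0 [-1.4  1.2  5.5]
open t42.7 [ 0.634  -0.2263  0.069 ] w0.0597 g0.0 [-0.6 -0.1  0.1]
up t43.8 [ 0.6335 -0.2258  0.2089] w0.0603 g0.0 [ 0.4 -0.2 -0.6]
top [207.  48.] 725 top z 0.134 xy [0.8612 0.2784] ext [0.039 0.035] foot ext [0.01  0.029]
top [315.  89.] 1430 top z 0.043 xy [0.8    0.0547] ext [0.061 0.123] foot ext [0.012 0.119]
top [409.  83.] 917 top z 0.038 xy [ 0.8128 -0.1538] ext [0.035 0.109] foot ext [0.036 0.108]
top [ 93. 158.] 961 top z 0.139 xy [0.6393 0.5016] ext [0.076 0.074] foot ext [0.001 0.013]
top [548. 213.] 255 top z 0.016 xy [ 0.5201 -0.4533] ext [0.055 0.038] foot ext [0.055 0.038]
top [274. 214.] 60 top z 0.034 xy [0.5238 0.1446] ext [0.026 0.021] foot ext [0.026 0.02 ]
scene [369. 153.] 524 top z 0.109 xy [0.4527 0.2255] ext [0.029 0.028] foot ext [0.04  0.038]
scene [416. 202.] 816 top z 0.107 xy [0.6245 0.2389] ext [0.021 0.023] foot ext [0.125 0.094]
scene [353. 199.] 193 top z 0.032 xy [0.5287 0.1489] ext [0.029 0.03 ] foot ext [0.029 0.03 ]
scene [ 38. 314.] 45 top z 0.014 xy [ 0.5317 -0.4525] ext [0.025 0.019] foot ext [0.025 0.019]
small top 0.1093 [ 0.5506 -0.237   0.1065] low [ 0.5551 -0.2373  0.0492]
medium top 0.1224 [ 0.4622 -0.2454  0.1195] low [ 0.4692 -0.2466  0.0478]
large top 0.1342 [ 0.6359 -0.2277  0.131 ] low [ 0.6447 -0.2266  0.0481]
```

View pics/l2c.png

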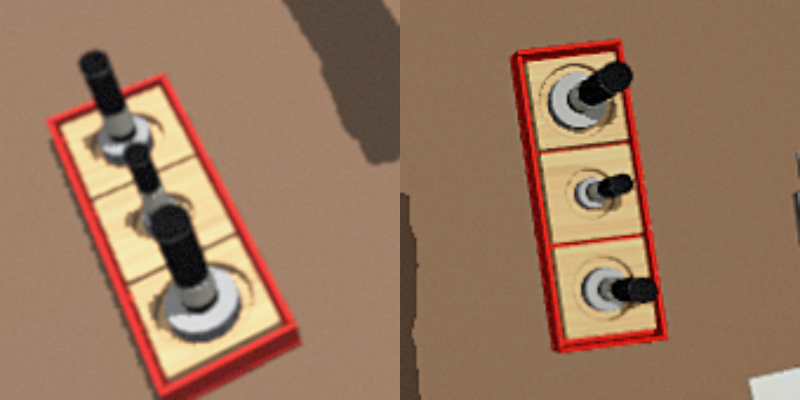

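View pics/scene_l2.png

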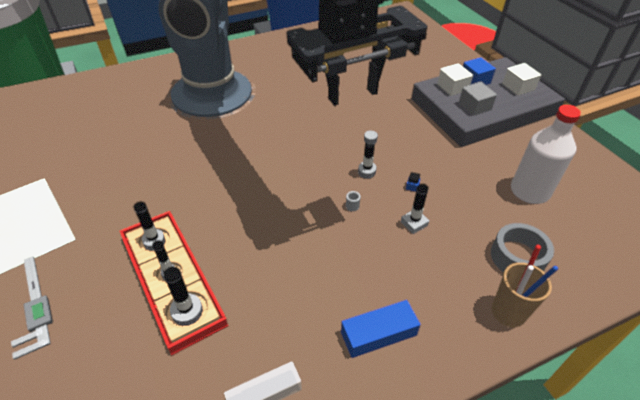

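All three stand upright in their own pockets. The measured tops are 0.109, 0.122 and 0.134 m, against 0.109, 0.121 and 0.133 expected for gauges on the pocket floors. The double at (369,155) and the square at (417,208) haven't moved, and the robot is clear.

```bash
python3 -c "
from bench import order; print(order.sign_off())"
```

```text
the job is handed in; nothing more can be done
None
```

The job is handed in: all three single-ended gauges stand upright on the floors of their matching pockets, the two look-alikes were left where they were, and the last gauge was set down 44 s into the 91 s limit.

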